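Latch the draining rack and clamp its pull-out leg at the set width

TASK

Set up the draining rack: first swing the latch by its knob until it rests home in its catch. Then pull the sprung leg out until its end plate is in line with the pointer on the gauge strip, and while you hold it there squeeze the cam lever shut against the leg's fixed cheek; do not shut the lever while the leg is at any other length. Finish still gripping lever and cheek, with the leg held at the pointer; leave the pointer and the kitchen things around it as they are.

Things in the scene. Friction and masses are not known exactly. Their poses are not given: they have to be found in the camera images.
- rack: Aluminium and wire draining rack, fixed. Origin: counter level under its sleeve's mouth. Sleeve: 44 mm wide (x), y = 0 to 200 mm, top at 40 mm; the leg comes out to -y. Wire tray with standing saucers (145 mm high, at x > 170 mm) at x = 20 to 260, y = 0 to 230 mm. Flat gauge strip on the counter at x = -80 to -100 mm, parallel to the leg. All parts have the rack's axes when their joints read 0.
- leg: Sprung leg. Origin: counter level under the middle of its end plate (110 mm wide in x, 8 mm thick in y, top at 56 mm). Its bar (24 mm wide, top at 26 mm) runs to +y into the sleeve. Slides along rack y: fully in at y = -79 mm, 140 mm travel to -y; a spring of 3 to 4.5 N draws it back in unless held. Fingers astride cheek and lever can pull by their sides on the plate's inner face.
- leg_grip (a point): Where the pads hold: at x = 0, y = 15, z = 43 mm of the leg, between the fixed cheek and the shut lever (then 31 mm wide, x = -15 to 16 mm; close the gripper along rack x). The fixed cheek is an upright plate on the leg's bar at leg x = 8 to 16 mm, y = 7 to 47 mm, top at 63 mm.
- lever (a joint): Cam lever on the leg: upright paddle 8 mm thick, 42 mm long, 28 to 62 mm above the counter, on a vertical hinge at leg x = -11, y = 50 mm. 0 = shut (parallel to the cheek, pointing at the end plate); grows (rad) as its tip swings out to -x. Starts at 0.38 to 0.50 (outer side as far as x = -35 mm), stays where left; about 3 N at the tip moves it, so closing the gripper on it shuts it.
- lever_tip (a point): Free end of the cam lever, 42 mm from its hinge, 45 mm above the counter.
- pointer_tip (a point): Tip of the steel width pointer on the gauge strip, 11 mm above the counter, at rack x = -59 mm, pointing along +x at the path of the end plate's edge; axes as the rack's. The leg is at the set width when the middle of the plate's thickness (leg origin) has this tip's rack y, which varies from -134 to -194 mm. Stays put unless pushed.
- latch (a joint): Latch on top of the sleeve: a flat steel arm with its top 54 mm above the counter, turning level about a vertical hinge. 0 = home against the stop in its catch (pointing along the rack's +x); it grows (rad) as it swings towards the rack's -y, at 1.5 lying along the sleeve. Starts at 0.9 to 1.4; light friction (about 1 N at the knob), stays where it is left.
- latch_knob (a point): Grip point of the latch's round upright knob, 14 mm in diameter, from 54 to 88 mm above the counter; this point is on its axis 72 mm above the counter, 75 mm from the hinge.
- latch_hinge (a point): Point on the latch's hinge axis, at rack x = 0, y = 145 mm.
- mug: Bystander: white mug, 76 mm across, 90 mm high, upright on the counter beyond the leg. Origin at the centre of its underside.
- spice_jar: Bystander: small jar, 48 mm across, 95 mm high, beyond the leg. Origin at the centre of its underside.
- oil_bottle: Bystander: bottle, 60 mm across, 200 mm high, left of the rack on the robot's side. Origin at the centre of its underside.
- tumbler: Bystander: drinking glass, 68 mm across, 95 mm high, on the robot's side of the rack. Origin at the centre of its underside.
- tin: Bystander: closed tin, 66 mm across, 70 mm high, on the robot's side of the gauge strip. Origin at the centre of its underside.
- bowl: Bystander: bowl, 120 mm across, 55 mm high, to the left of the rack. Origin at the centre of its underside.
- spatula: Bystander: spatula lying on the counter to the right of the leg's end, about 20 mm high. Origin at the centre of its underside.

How it is judged:
On the way, in this order (a step that is already met when the one before it is completed fails the run):
1. the latch rests home in its catch (value of joint latch below 0.07 rad), for 0.2 s.
2. the leg is held in line with the pointer, the cam lever still open (y of leg in the frame of pointer_tip between -0.007 and 0.007 m and value of joint lever above 0.3 rad and value of joint latch below 0.07 rad), for 0.2 s.
3. the cam lever is shut with the leg at the pointer (y of leg in the frame of pointer_tip between -0.007 and 0.007 m and value of joint lever below 0.07 rad), for 0.2 s.
At the end, for the whole second after the job is handed in: Latch within 0.07 rad of home, cam lever within 0.07 rad of shut, the middle of the leg's end plate within 7 mm of the pointer tip along the rack's y and still, the fingers gripping the leg (with its lever) with more than 8 N (all of step 3 and value of joint latch below 0.07 rad and contact force between the fingers and leg above 8 N and linear speed of leg below 0.01 m/s); the arm keeps its last pose, push and grip.
It fails at once if the cam lever is shut (below 0.2 rad) with the leg more than 10 mm from the pointer (value of joint lever below 0.2 rad and not (y of leg in the frame of pointer_tip between -0.01 and 0.01 m)).
It fails at once if the pointer is shifted by more than 4 mm (distance of pointer_tip from where it was at the start of the episode above 0.004 m).
It fails at once if a thing standing or lying around the rack is pushed more than 30 mm (distance of any of mug, spice_jar, oil_bottle, tumbler, tin, bowl, spatula from where it was at the start of the episode above 0.03 m).
It fails at once if a standing thing is tipped (angle between any of mug, spice_jar, oil_bottle, tumbler, tin, bowl's own z axis and vertical above 0.4 rad).
It also fails if it takes over 48 s, if anything falls off the work surface, if the arm or the gripper's body presses on something with over 40 N, if the wrist force passes 120 N, or if a joint passes its speed limit or range.

ROBOT

A 7-joint arm with a two-finger parallel gripper is mounted at the origin on the work surface. World frame = base frame: x ahead of the robot, y to its left, z up, the work surface at z = 0. Lengths are in m, angles in rad, forces in N, time in s.
With the tool pointing down it reaches from about 0.4 to 0.875 m from the base axis. Payload 4.4 kg.
Tool frame: the origin (TCP) lies at the very end of the fingers, on their centre line; the grasp point (between the pads) lies 19 mm behind it (grip_point_offset is the distance from the TCP to the grasp point, in m); z points along the fingers, y is the line along which they close (so a half turn about z gives the same grasp; the last joint's range is limited). The gripper opens to 85 mm and grips with 20 to 120 N. Pads are 22 mm wide; open, the fingers measure 114 mm over their backs; the gripper's body (76 mm by 85 mm) begins 54 mm behind the grasp point. The pads swing forward as they close: fully open they stand 13 mm farther back than shut.
Start: joints at [1.07, 0.628, 0.038, 1.517, -0.027, 0.996, -0.02], TCP at [0.274, -0.59, 0.231] pointing down, gripper open.
Joint ranges: [-3.06, 3.06], [-0.37, 2.12], [-1.25, 1.32], [0.18, 2.47], [-1.1, 4.24], [0.23, 1.98], [-2.94, 2.94]. Speed limits (rad/s): [2.57, 2.57, 3.14, 3.14, 3.14, 3.14, 3.14].

INTERFACE

Orientations are given as a 3x3 rotation matrix whose columns are the frame's x, y, z axes.
In Python, from workcell import * gives the robot as it stands.
- The arm moves only by the shell command python3 -m jog 'ROWS' [OPENING] [FORCE]. ROWS is text: rows parted by semicolons, each of 6 numbers parted by spaces: the shift along the tool's x, y, z as a fraction of full scale, then the turn, a rotation vector about the tool's x, y, z as a fraction of full scale. A call has 1 to 20 rows; each row is the pose to reach, as a shift and turn from the pose commanded when the call began, along the tool's axes at that moment; what a row does not reach only later rows make up. Full scale, the value 1, is 100 mm for a shift and 60 degrees for a turn. A row lasts 1/12 s, in which the tool goes at most 41.7 mm and 7.16 degrees, less where a joint would pass 70% of its speed; a pose out of reach is approached as far as the arm can. A call with a number of a shift or a turn outside -1 to 1 is refused whole. A call with a gripper value outside its range is refused whole. OPENING is the closure, from 0 (fully open) to 1 (shut), set as the call begins (- or left out, the last holds). The fingers move at their own pace and stop on an object; FORCE is the grip in N (left out, the last holds). Time passes only in rows, so rows that repeat a pose let the fingers close. It gives the time, the measured TCP pose, the force, the opening and the grip force at its end, in the units of the state.
- sense(): the state, without advancing time (a new reading comes with each control period).
- read_camera(name): name is "scene" or "top" or "wrist"; returns a dict with "frame" (400x640x3 uint8, red, green, blue), "mtx" (3x3 intrinsics, pixels), "R" (3x3) and "t" (3): a world point X has camera coordinates R X + t. Camera axes: x right, y down, z forward; pixel columns grow to the right and rows downward; lengths in m; the calibration is good to about 2 mm. A picture is of the moment at which its call begins. There is no depth.
- job_done(): hands the job in; it is judged then, once.
The state is a dict: "t": time; "joint_positions": joint angles; "qvel": joint speeds; "tau": joint torques, N m; "eef_pos": TCP position; "ee_rot": TCP orientation; "wrist_force": force on the tool from outside, world axes, zero at the start; "ft_torque": the same for the moment, N m; "grip_width": finger opening in m; "gripper_force": force on a finger pad.
Only numpy, scipy, OpenCV 4.12 (cv2) and the standard library are available. Lean on these libraries where they do the work, as an engineer would, in place of code of your own. Each camera call takes 0.05 s, during which the arm holds its last target. There are 200 camera calls.

## Working session

There is one attempt and no reset: what is moved stays moved. The work goes in short steps, Python scripts to look and compute and a shell command to move; the robot and the scene stay as the last step left them, time stands still between calls to the robot, and variables do not carry over. Pictures are saved under pics/ and viewed, at most 10 in all, crops included, and the job is handed in when it is done.

```bash
mkdir -p pics; ls
python3 - <<'E'
from workcell import *
import cv2
s=sense(); print(s['t'],s['eef_pos'],s['ee_rot'],s['grip_width'],s['wrist_force'])
for n in ['scene','top']:
    c=read_camera(n); cv2.imwrite(f'pics/{n}0.png',c['frame'][:,:,::-1]); print(n,c['mtx'],c['R'],c['t'])
E
```

```text
pics
0.0 [ 0.27354512 -0.58893418  0.23041094] [[ 9.06963890e-01  4.21207583e-01 -8.20991110e-04]
 [ 4.21208383e-01 -9.06962263e-01  1.71822635e-03]
 [-2.08779864e-05 -1.90417759e-03 -9.99998187e-01]] 0.08562604891077638 [ 0.67166017 -0.26751666  1.21548955]
scene [[396.85496003   0.         321.10631411]
 [  0.         396.85496003 196.57918833]
 [  0.           0.           1.        ]] [[-0.22563156  0.97416697 -0.00943962]
 [ 0.7272697   0.16198364 -0.66696333]
 [-0.64820459 -0.15735312 -0.74503074]] [ 0.04457231 -0.37365187  1.2597808 ]
top [[369.89628078   0.         317.62554131]
 [  0.         369.89628078 201.13299681]
 [  0.           0.           1.        ]] [[-0.01316398 -0.99989548 -0.00597813]
 [-0.98578327  0.01397927 -0.16743929]
 [ 0.16750536  0.00368898 -0.98586426]] [0.08335036 0.55928288 0.76884415]
```

View pics/scene0.png

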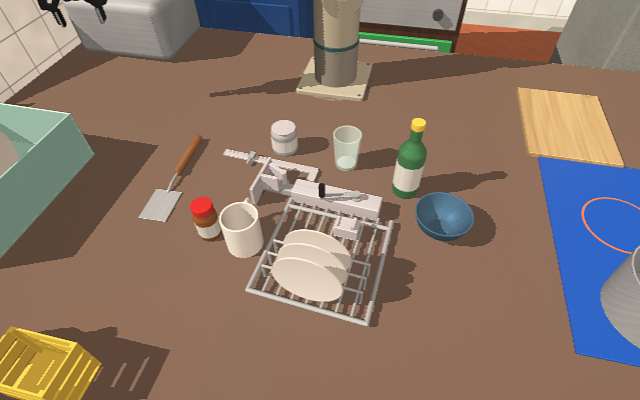

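View pics/top0.png

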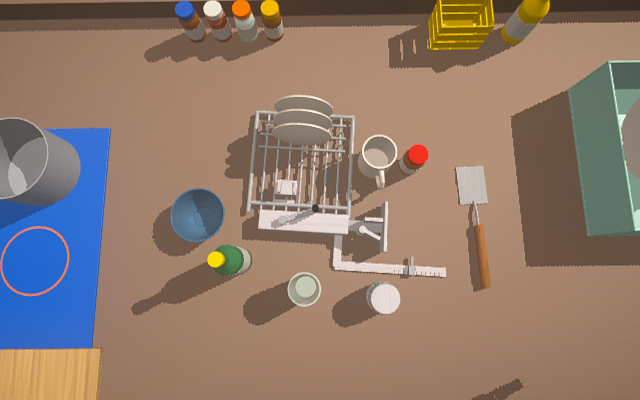

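The top view shows the sleeve from (260,220) to (349,222), the end plate near (385,226), the pointer near (411,266) and the latch knob near (315,209). Rack -y runs to the right in the image, which is world -y. I'll zoom in on both views.

Run:
```python
import cv2
a=cv2.imread('pics/top0.png')[175:295,250:455]; b=cv2.imread('pics/scene0.png')[130:230,215:395]
cv2.imwrite('pics/topz.png',cv2.resize(a,None,fx=3.9,fy=3.9,interpolation=cv2.INTER_CUBIC))
cv2.imwrite('pics/scenez.png',cv2.resize(b,None,fx=4.4,fy=4.4,interpolation=cv2.INTER_CUBIC))
```

```text
(no output)
```

View pics/topz.png

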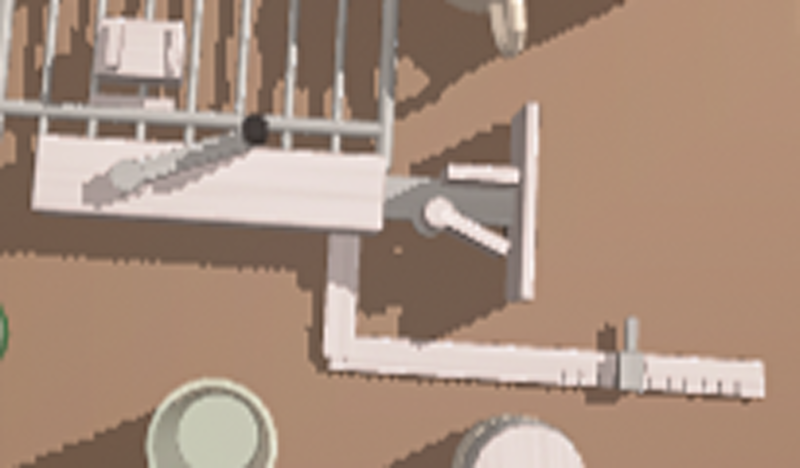

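View pics/scenez.png

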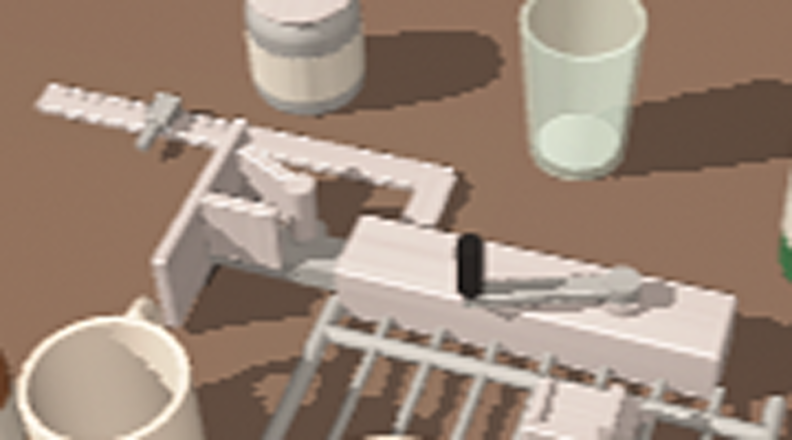

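The zoomed crops resolve the sleeve corners, plate top, lever, pointer tip (632,318 in the top crop), hinge (127,174) and knob top (255,128). Next I'll cast these to world points.

```bash
cat > h.py <<'E'
import numpy as np
from workcell import *
K={}
def cam(n):
    if n not in K: K[n]=read_camera(n)
    return K[n]
def cast(n,u,v,z):
    c=cam(n); d=c['R'].T@np.linalg.inv(c['mtx'])@[u,v,1]; o=-c['R'].T@c['t']
    return o+d*(z-o[2])/d[2]
def top(u,v,z): return cast('top',250+u/3.9,175+v/3.9,z)
def sc(u,v,z): return cast('scene',215+u/4.4,130+v/4.4,z)
E
python3 - <<'E'
from h import *
np.set_printoptions(precision=4,suppress=True)
S=[top(387,153,.04),top(381,230,.04),top(40,137,.04),top(33,210,.04)]
for n,p in zip('m+ m- f+ f-'.split(),S): print(n,p)
ys=(S[2]+S[3]-S[0]-S[1])[:2]; print('len',np.linalg.norm(ys)/2)
h=top(127,174,.056); pl=[top(533,103,.056),top(527,298,.056)]; px=(pl[0]-pl[1])[:2]
print('plate width',np.linalg.norm(px))
yaw1=np.arctan2(-ys[0],ys[1]); yaw2=np.arctan2(px[1],px[0]); print('yaw',yaw1,yaw2)
g=[top(330,368,.003),top(762,397,.003)]; d=(g[0]-g[1]); print('yaw strip',np.arctan2(-d[0],d[1]))
sm=[sc(367,217,.04),sc(734,297,.04)]; d=(sm[1]-sm[0]);print('yaw scene',np.arctan2(-d[0],d[1]),np.linalg.norm(d))
yaw=(yaw1+yaw2)/2
X=np.array([np.cos(yaw),np.sin(yaw)]);Y=np.array([-X[1],X[0]])
o=(S[0]+S[1])[:2]/2; print('origin',o)
o2=(S[2]+S[3])[:2]/2-.2*Y; o3=h[:2]-.145*Y; o4=(pl[0]+pl[1])[:2]/2+.079*Y; print(o2,o3,o4)
def r(p): q=p[:2]-o; return [round(float(q@X)*1e3,1),round(float(q@Y)*1e3,1)]
for n,p in dict(hinge=h,knob=top(255,128,.088),knobS=sc(468,240,.088),ptr=top(632,318,.011),ptrS=sc(145,143,.011),pl0=pl[0],pl1=pl[1],levh=top(437,212,.062),levt=top(508,248,.062),levhS=sc(299,183,.062),ptip_strip=top(630,355,.01)).items(): print(n,p,r(p))
E
```

```text
m+ [0.5312 0.0062 0.04  ]
m- [0.4877 0.0108 0.04  ]
f+ [0.5432 0.2033 0.04  ]
f- [0.5016 0.2068 0.04  ]
len 0.19699845850216002
plate width 0.10828881376469672
yaw -0.06576115437784956 -0.07461422341447663
yaw strip -0.07905729717407896
yaw scene -0.07292092318530985 0.1935134848081266
origin [0.5094 0.0085]
[0.5084 0.0055] [0.5092 0.0075] [0.5077 0.008 ]
hinge [0.5194 0.1521 0.056 ] [-0.2, 144.0]
knob [0.5394 0.0804 0.088 ] [24.8, 73.9]
knobS [0.5418 0.0811 0.088 ] [27.2, 74.8]
ptr [ 0.4373 -0.1346  0.011 ] [-61.9, -147.7]
ptrS [ 0.4364 -0.1318  0.011 ] [-63.0, -145.1]
pl0 [ 0.5562 -0.0749  0.056 ] [52.4, -79.8]
pl1 [ 0.4482 -0.0668  0.056 ] [-55.8, -79.4]
levh [ 0.4954 -0.0185  0.062 ] [-12.2, -27.9]
levt [ 0.4752 -0.0566  0.062 ] [-29.6, -67.3]
levhS [ 0.4973 -0.0182  0.062 ] [-10.3, -27.5]
ptip_strip [ 0.4164 -0.1325  0.01  ] [-83.0, -147.1]
```

The measurements agree: rack yaw is about -0.073, its origin about (0.5085, 0.0075), the latch about 1.22 rad and the pointer at rack y ≈ -146 mm. I'll turn the tool so that its x is rack y and its y is rack x, then travel high to above the knob.

```bash
python3 -m jog '0 0 0 0 0 -0.1; 0 0 0 0 0 -0.2; 0 0 0 0 0 -0.3; 0 0 0 0 0 -0.4; 0 0 0 0 0 -0.5; 0 0 0 0 0 -0.6; 0 0 0 0 0 -0.7; 0 0 0 0 0 -0.8; 0 0 0 0 0 -0.9; 0 0 0 0 0 -1; 0 0 0 0 0 -1' 0.0
python3 -m jog '0 0 0 0 0 -0.015; 0.1 0.03 0 0 0 -0.015; 0.35 0.11 0 0 0 -0.015; 0.65 0.2 0 0 0 -0.015; 1 0.31 0 0 0 -0.015'
python3 -m jog '0.33 0.1 0; 0.66 0.2 0; 1 0.31 0' | tail -3
```

```text
t: 1.12
eef_pos: [0.2736, -0.5895, 0.231]
ee_rot: [[0.086, 0.996, 0.0], [0.996, -0.086, 0.001], [0.001, 0.0, -1.0]]
wrist_force: [-0.5, 0.2, 0.1]
grip_width: 0.085
gripper_force: 0.0
t: 1.53
eef_pos: [0.3132, -0.4919, 0.2311]
ee_rot: [[0.078, 0.997, -0.0], [0.997, -0.078, -0.0], [-0.0, -0.0, -1.0]]
wrist_force: [1.0, 0.2, -0.1]
grip_width: 0.0853
gripper_force: 0.0invalid input
```

```bash
for i in 1 2 3 4 5; do python3 -m jog '0.33 0.1 0 0 0 0; 0.66 0.2 0 0 0 0; 1 0.31 0 0 0 0' | head -2;done
python3 -m jog '0.3 0.1 0 0 0 0; 0.6 0.2 0 0 0 0; 0.75 0.25 0 0 0 0; 0.75 0.25 0 0 0 0; 0.75 0.25 0 0 0 0'
cat >> h.py <<'E'
yaw=-.073;X=np.array([np.cos(yaw),np.sin(yaw)]);Y=np.array([-X[1],X[0]]);O=np.array([.5085,.0075])
def rk(p): q=np.array(p)[:2]-O; return np.round([q@X*1e3,q@Y*1e3],1)
E
python3 - <<'E'
from h import *
import cv2
s=sense();print('tcp rack',rk(s['eef_pos']))
c=cam('wrist');cv2.imwrite('pics/w1.png',c['frame'][:,:,::-1])
print('tin',rk(cast('top',384,297,.07)),'mug',rk(cast('top',378,150,.09)),'tumbler',rk(cast('top',304,284,.095)))
E
```

```text
t: 1.78
eef_pos: [0.352, -0.3929, 0.2315]
t: 2.03
eef_pos: [0.3901, -0.2954, 0.2315]
t: 2.28
eef_pos: [0.4281, -0.198, 0.2315]
t: 2.53
eef_pos: [0.4662, -0.1006, 0.2315]
t: 2.78
eef_pos: [0.5043, -0.0032, 0.2315]
t: 3.2
eef_pos: [0.5344, 0.0688, 0.2312]
ee_rot: [[0.072, 0.997, -0.001], [0.997, -0.072, -0.0], [-0.0, -0.001, -1.0]]
wrist_force: [-1.0, 0.1, -0.5]
grip_width: 0.0853
gripper_force: 0.0
tcp rack [21.4 63.1]
tin [-148.3  -76.5] mug [157.8 -51.1] tumbler [-130.7   88.2]
```

View pics/w1.png

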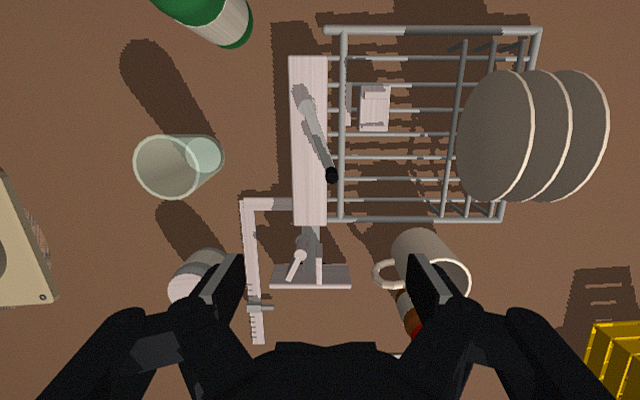

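The wrist view shows the knob top at (332,176), the pointer tip at (272,307) and the plate top from (270,283) to (351,283). I'll check these three against the top-view figures.

Run:
```python
from h import *
W=lambda u,v,z: rk(cast('wrist',u,v,z))
print('knob',W(332,174,.088),'ptr',W(273,307.5,.011),'plate',W(270,286,.056),W(351,284,.056),'hinge',W(303,99,.056),'mouth',W(293,223,.04),W(327,224,.04))
```

```text
knob [28.7 78.9] ptr [ -60.3 -149.2] plate [-52.1 -79.1] [ 55.3 -76.2] hinge [ -2.  153.7] mouth [-20.2   4.3] [23.7  2.9]
```

```bash
python3 -m jog '0.06 0.03 0.2 0 0 0; 0.12 0.055 0.4 0 0 0; 0.12 0.055 0.7 0 0 0; 0.12 0.055 0.9 0 0 0;0.12 0.055 0.9 0 0 0' |head -2
python3 -m jog '0 0 0.2 0 0 0; 0 0 0.4 0 0 0; 0 0 0.6 0 0 0; 0 0 0.75 0 0 0;0 0 0.75 0 0 0;0 0 0.75 0 0 0'
python3 -m jog '0 0 0 0 0 0;0 0 0 0 0 0;0 0 0 0 0 0;0 0 0 0 0 0;0 0 0 0 0 0;0 0 0 0 0 0;0 0 0 0 0 0;0 0 0 0 0 0;0 0 0 0 0 0;0 0 0 0 0 0;0 0 0 0 0 0;0 0 0 0 0 0' 1 20
```

```text
t: 3.77
eef_pos: [0.5383, 0.0769, 0.1378]
t: 4.27
eef_pos: [0.5416, 0.0784, 0.067]
ee_rot: [[0.074, 0.997, -0.0], [0.997, -0.074, -0.0], [-0.0, -0.0, -1.0]]
wrist_force: [-0.8, -0.6, 1.0]
grip_width: 0.0854
gripper_force: 0.0
t: 5.27
eef_pos: [0.5417, 0.0792, 0.0666]
ee_rot: [[0.073, 0.997, 0.0], [0.997, -0.073, -0.0], [-0.0, 0.0, -1.0]]
wrist_force: [0.3, -1.1, 4.7]
grip_width: 0.013
gripper_force: 21.9
```

```bash
python3 -m jog '0.025 0.05 0 0 0 0;0.056 0.097 0 0 0 0;0.086 0.145 0 0 0 0;0.12 0.19 0 0 0 0;0.157 0.232 0 0 0 0;0.196 0.273 0 0 0 0;0.24 0.31 0 0 0 0;0.285 0.344 0 0 0 0;0.333 0.374 0 0 0 0;0.383 0.401 0 0 0 0;0.435 0.424 0 0 0 0;0.488 0.442 0 0 0 0;0.543 0.457 0 0 0 0;0.598 0.468 0 0 0 0;0.655 0.474 0 0 0 0;0.69 0.476 0 0 0 0;0.72 0.476 0 0 0 0;0.74 0.476 0 0 0 0;0.74 0.476 0 0 0 0;0.74 0.476 0 0 0 0'
python3 - <<'E'
from h import *
print(rk(sense()['eef_pos']))
E
```

```text
t: 6.93
eef_pos: [0.5953, 0.1493, 0.0666]
ee_rot: [[0.073, 0.997, 0.002], [0.997, -0.073, 0.0], [0.0, 0.002, -1.0]]
wrist_force: [2.5, -1.4, 4.0]
grip_width: 0.0128
gripper_force: 21.9
[ 76.2 147.8]
```

```bash
python3 -m jog '0.02 0 0 0 0 0;0.04 0 0 0 0 0;0.04 0 0 0 0 0;0.04 0 0 0 0 0'
python3 - <<'E'
from h import *
print(rk(sense()['eef_pos']))
E
```

```text
t: 7.27
eef_pos: [0.5956, 0.1533, 0.0666]
ee_rot: [[0.074, 0.997, 0.002], [0.997, -0.074, 0.0], [0.0, 0.002, -1.0]]
wrist_force: [4.2, -3.3, 4.1]
grip_width: 0.013
gripper_force: 21.9
[ 76.2 151.8]
```

```bash
python3 -m jog '0.02 0 0 0 0 0;0.04 0 0 0 0 0;0.04 0 0 0 0 0;0.04 0 0 0 0 0'
python3 - <<'E'
from h import *
import cv2
print(rk(sense()['eef_pos']))
c=cam('scene')['frame'][130:250,215:415,::-1];c2=cam('top')['frame'][150:270,230:430,::-1]
cv2.imwrite('pics/l1.png',cv2.resize(np.vstack([c,c2]),None,fx=2.5,fy=2.5,interpolation=cv2.INTER_CUBIC))
E
```

```text
t: 7.6
eef_pos: [0.5956, 0.1535, 0.0664]
ee_rot: [[0.075, 0.997, 0.0], [0.997, -0.075, -0.005], [-0.005, 0.001, -1.0]]
wrist_force: [4.2, -9.2, 6.0]
grip_width: 0.0128
gripper_force: 22.1
[ 76.2 152. ]
```

View pics/l1.png

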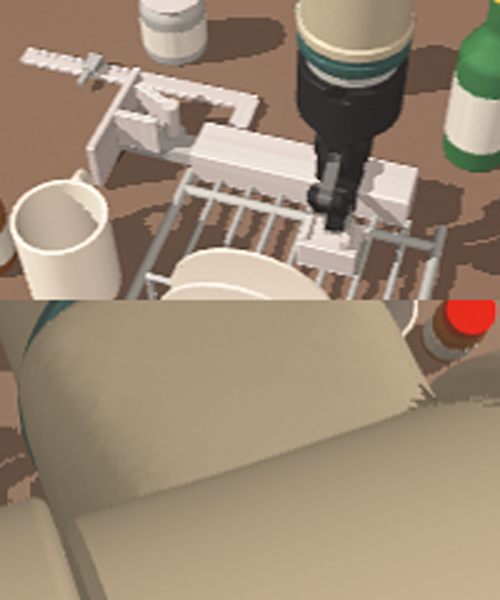

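The latch stopped moving with about 9 N on the knob, so it is on its stop. I'll release it, rise, and check with the wrist camera.

```bash
python3 -m jog '0 0 0 0 0 0;0 0 0 0 0 0;0 0 0 0 0 0;0 0 0 0 0 0;0 0 0 0 0 0;0 0 0 0 0 0;0 0 0 0 0 0;0 0 0 0 0 0;0 0 -0.2 0 0 0;0 0 -0.5 0 0 0;0 0 -0.8 0 0 0;0 0 -1 0 0 0;0 0 -1 0 0 0' 0 20
python3 -m jog '-0.2 0 -0.1 0 0 0;-0.5 -0.2 -0.2 0 0 0;-0.8 -0.4 -0.2 0 0 0;-1 -0.6 -0.2 0 0 0;-1 -0.6 -0.2 0 0 0;-1 -0.6 -0.2 0 0 0'
python3 - <<'E'
from h import *
import cv2
print(rk(sense()['eef_pos']))
c=cam('wrist')['frame'][:,:,::-1]; cv2.imwrite('pics/w2.png',c)
E
```

```text
t: 8.78
eef_pos: [0.5978, 0.1587, 0.1711]
ee_rot: [[0.073, 0.997, 0.008], [0.997, -0.073, 0.003], [0.003, 0.008, -1.0]]
wrist_force: [0.1, 0.7, -0.6]
grip_width: 0.0852
gripper_force: 0.0
t: 9.28
eef_pos: [0.5268, 0.0606, 0.1861]
ee_rot: [[0.075, 0.997, -0.001], [0.997, -0.075, -0.001], [-0.001, -0.001, -1.0]]
wrist_force: [0.6, 0.3, 0.7]
grip_width: 0.0852
gripper_force: 0.0
[14.3 54.3]
```

View pics/w2.png

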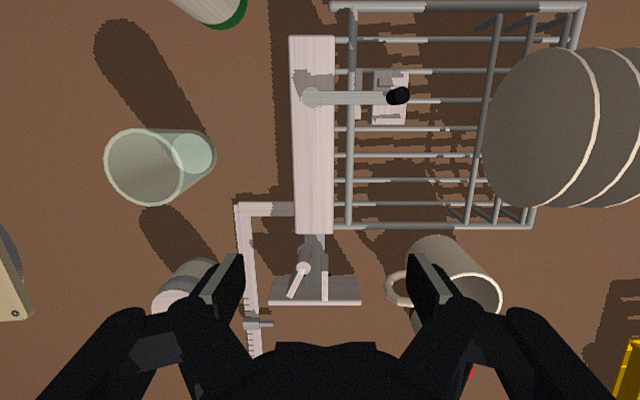

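The latch arm now runs square to the sleeve, from the hinge at (312,97) to the knob at (398,97), so it is home. Now I'll measure plate, cheek, lever and pointer from this view.

Run:
```python
from h import *
W=lambda u,v,z: rk(cast('wrist',u,v,z))
print('plate',W(269,304,.056),W(361,302,.056),'ptr',W(273,324.5,.011),'cheek',W(324,258,.063),W(324,299,.063),'levh',W(303,267,.062),'tip',W(291,298,.062),'hinge',W(312,97,.056),'mouth',W(297,233,.04),W(333,233,.04))
```

```text
plate [-49.8 -76.7] [ 57.3 -74. ] ptr [ -57.2 -145.6] cheek [ 14.5 -12.7] [ 14.3 -64.6] levh [ -8.4 -24.2] tip [-23. -64.] hinge [  3.8 149.2] mouth [-16.1   6.2] [24.6  6.1]
```

```bash
python3 -m jog '-0.2 -0.05 0 0 0 0;-0.5 -0.113 0 0 0 0;-0.8 -0.113 0 0 0 0;-1 -0.113 0 0 0 0;-1 -0.113 0 0 0 0' | head -2
python3 -m jog '-0.03 0 0.1 0 0 0;-0.065 0 0.3 0 0 0;-0.065 0 0.5 0 0 0;-0.065 0 0.7 0 0 0;-0.065 0 0.7 0 0 0;-0.065 0 0.7 0 0 0;-0.065 0 0.7 0 0 0'
python3 - <<'E'
from h import *
import cv2
print(rk(sense()['eef_pos']))
a=cam('scene')['frame'][120:240,205:405,::-1]
cv2.imwrite('pics/d1.png',cv2.resize(a,None,fx=4,fy=4,interpolation=cv2.INTER_CUBIC))
E
```

```text
t: 9.8
eef_pos: [0.5097, -0.0411, 0.1858]
t: 10.38
eef_pos: [0.5096, -0.0419, 0.1166]
ee_rot: [[0.071, 0.997, 0.001], [0.997, -0.071, 0.001], [0.001, 0.001, -1.0]]
wrist_force: [-0.7, 0.0, 0.2]
grip_width: 0.0854
gripper_force: 0.0
[  4.7 -49.2]
```

View pics/d1.png

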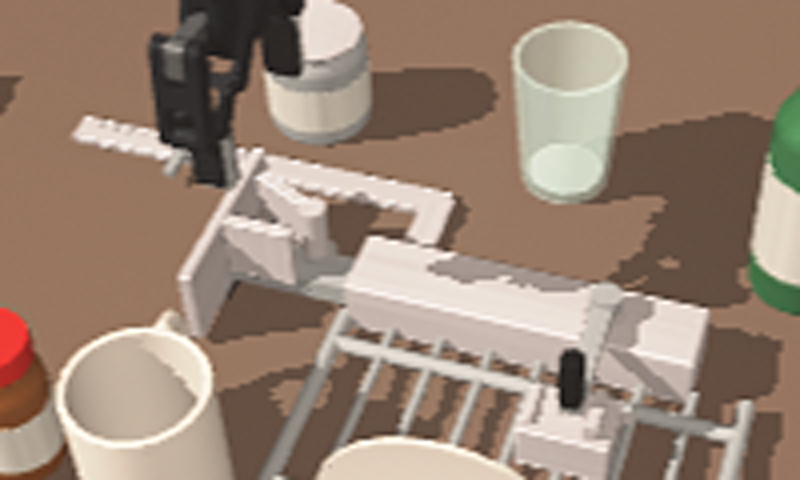

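The view shows the open fingers above the leg, tips near (210,183), with the latch still home at (572,378). I'll lower them in stages while watching the wrist force.

```bash
python3 -m jog '-0.02 -0.015 0.15 0 0 0;-0.02 -0.015 0.3 0 0 0;-0.02 -0.015 0.5 0 0 0;-0.02 -0.015 0.6 0 0 0;-0.02 -0.015 0.68 0 0 0;-0.02 -0.015 0.68 0 0 0;-0.02 -0.015 0.68 0 0 0'
python3 -m jog '0 0 0.08 0 0 0;0 0 0.16 0 0 0;0 0 0.24 0 0 0;0 0 0.24 0 0 0;0 0 0.24 0 0 0'
python3 - <<'E'
from h import *
import cv2
print(rk(sense()['eef_pos']))
a=cam('scene')['frame'][130:205,225:325,::-1];b=cam('wrist')['frame'][200:400,160:480,::-1]
cv2.imwrite('pics/d2.png',np.vstack([cv2.resize(a,(400,300)),cv2.resize(b,(400,250))]))
E
```

```text
t: 11.02
eef_pos: [0.5074, -0.0449, 0.0487]
ee_rot: [[0.073, 0.997, 0.0], [0.997, -0.073, 0.0], [0.0, 0.0, -1.0]]
wrist_force: [1.0, 0.7, 0.9]
grip_width: 0.0855
gripper_force: 0.0
t: 11.43
eef_pos: [0.5066, -0.0451, 0.0237]
ee_rot: [[0.073, 0.997, -0.001], [0.997, -0.073, -0.0], [-0.0, -0.001, -1.0]]
wrist_force: [0.0, -0.4, -0.2]
grip_width: 0.0853
gripper_force: 0.0
[  1.9 -52.6]
```

View pics/d2.png

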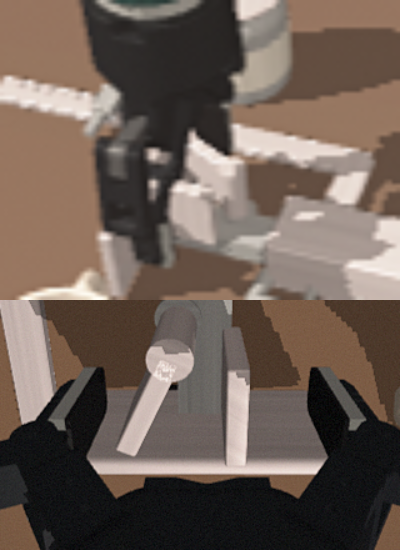

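The wrist crop shows the lever and cheek both between the open pads, with the plate in front. I'll pull the leg out now.

```bash
python3 -m jog '-0.04 0 0 0 0 0;-0.08 0 0 0 0 0;-0.12 0 0 0 0 0;-0.16 0 0 0 0 0;-0.2 0 0 0 0 0;-0.25 0 0 0 0 0;-0.3 0 0 0 0 0;-0.35 0 0 0 0 0;-0.4 0 0 0 0 0;-0.45 0 0 0 0 0;-0.5 0 0 0 0 0;-0.55 0 0 0 0 0;-0.6 0 0 0 0 0;-0.65 0 0 0 0 0;-0.7 0 0 0 0 0;-0.74 0 0 0 0 0;-0.74 0 0 0 0 0;-0.74 0 0 0 0 0'
python3 - <<'E'
from h import *
import cv2
print(rk(sense()['eef_pos']))
f=cam('scene')['frame'][:,:,::-1];a=f[125:205,215:335];b=cam('wrist')['frame'][200:400,160:480,::-1]
cv2.imwrite('pics/p1.png',np.hstack([cv2.resize(a,(400,267)),cv2.resize(b,(400,267))]))
cv2.imwrite('pics/sc_p1.png',f);cv2.imwrite('pics/w_p1.png',cam('wrist')['frame'][:,:,::-1]);cv2.imwrite('pics/t_p1.png',cam('top')['frame'][:,:,::-1])
E
```

```text
t: 13.03
eef_pos: [0.5016, -0.1197, 0.0242]
ee_rot: [[0.074, 0.997, -0.0], [0.997, -0.074, -0.0], [-0.0, -0.0, -1.0]]
wrist_force: [0.7, 2.8, 3.1]
grip_width: 0.0852
gripper_force: 1.6
[   2.4 -127.3]
```

View pics/p1.png

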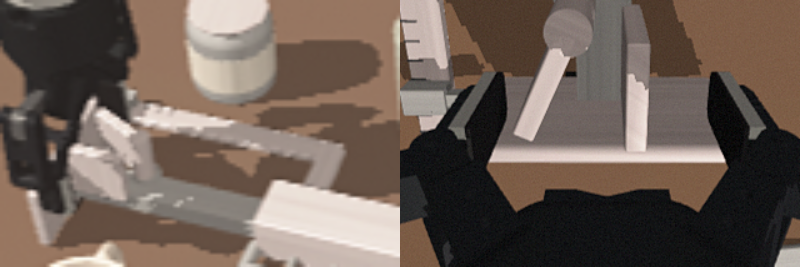

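Run:
```python
from h import *
import cv2
W=lambda u,v,z: rk(cast('wrist',u,v,z))
f=cv2.imread('pics/w_p1.png')
print('col profile u=260:',[(v,int(f[v,260].mean())) for v in range(300,330,2)])
print('plate rows',[ (v,W(260,v,.056),W(400,v,.056)) for v in (312,316,321)])
# pointer slider area: brightness/colour along u=180..200
print('slider row profile u=180',[(v,int(f[v,180].mean())) for v in range(244,304,3)])
for v in (262,273,286): print(v,W(185,v,.011),W(185,v,.018))
cv2.imwrite('pics/p2.png',np.hstack([cv2.resize(f[230:330,140:300],(480,300),interpolation=cv2.INTER_CUBIC),cv2.resize(cv2.imread('pics/t_p1.png')[190:290,330:437],(320,300))]))
```

```text
col profile u=260: [(300, 194), (302, 198), (304, 132), (306, 103), (308, 114), (310, 140), (312, 174), (314, 197), (316, 204), (318, 203), (320, 203), (322, 98), (324, 90), (326, 98), (328, 97)]
plate rows [(312, array([ -28.5, -137.7]), array([  38.6, -137.7])), (316, array([ -28.6, -140.1]), array([  38.8, -140. ])), (321, array([ -28.9, -143. ]), array([  39., -143.]))]
slider row profile u=180 [(244, 113), (247, 117), (250, 119), (253, 118), (256, 126), (259, 54), (262, 88), (265, 88), (268, 148), (271, 172), (274, 161), (277, 164), (280, 162), (283, 162), (286, 140), (289, 188), (292, 188), (295, 191), (298, 80), (301, 15)]
262 [ -85.8 -136.7] [ -81.8 -132.6]
273 [ -87.  -144.6] [ -83.  -140.2]
286 [ -88.5 -154.3] [ -84.4 -149.5]
```

View pics/p2.png

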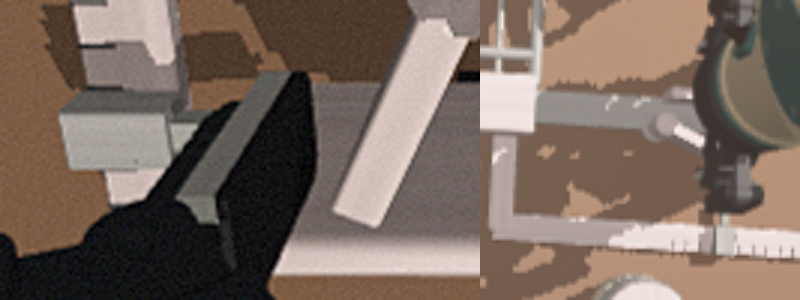

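The left panel shows the pointer slider at crop (120,135) with its rod just beyond the finger. The right panel shows the lever hinge at (667,125) and the pointer rod at (721,215). Travel of the hinge in the top camera gives the leg's position relative to the pointer in that same camera.

Run:
```python
from h import *
import cv2
a=rk(cast('top',362.05,229.4,.062));b=rk(cast('top',330+187/2.99,190+125/3,.062))
print('hinge',a,b,'ptr',rk(cast('top',330+241/2.99,261.7,.011)))
# bar-independent: match lever hinge patch between the two top pictures
i0=cv2.imread('pics/top0.png');i1=cv2.imread('pics/t_p1.png')
t=i0[225:234,357:366];r=cv2.matchTemplate(i1[222:242,376:404],t,cv2.TM_CCOEFF_NORMED);_,m,_,l=cv2.minMaxLoc(r)
print(m,l,rk(cast('top',362.05-357+376+l[0],229.4-225+222+l[1],.062)))
```

```text
hinge [-11.3 -26.9] [-12.3 -92. ] ptr [ -72.3 -143.8]
0.8505301475524902 (11, 5) [-11.8 -90.9]
```

Both cameras put the plate about 4 mm short of the pointer. I'll pull 4 mm more, hold, then close.

```bash
python3 -m jog '-0.02 0 0 0 0 0;-0.042 0 0 0 0 0;-0.042 0 0 0 0 0;-0.042 0 0 0 0 0;-0.042 0 0 0 0 0;-0.042 0 0 0 0 0;-0.042 0 0 0 0 0'
python3 - <<'E'
from h import *
W=lambda u,v,z: rk(cast('wrist',u,v,z))
print(rk(sense()['eef_pos']))
f=cam('wrist')['frame'].mean(2)
g=np.median(f[:,255:275],axis=1);print('outer edge v',[ (v,int(g[v])) for v in range(306,328)])
for u in (190,196,200,204): print(u,[(v,int(f[v,u])) for v in range(245,300,3)])
t=cam('top')['frame'].mean(2)
print('top rows 257-263 u404..418');print(t[255:266,402:420].astype(int))
E
```

```text
t: 13.87
eef_pos: [0.5013, -0.1232, 0.0242]
ee_rot: [[0.073, 0.997, -0.0], [0.997, -0.073, -0.0], [-0.0, -0.0, -1.0]]
wrist_force: [0.7, 2.9, 1.6]
grip_width: 0.0856
gripper_force: 1.6
[   2.3 -130.9]
outer edge v [(306, 102), (307, 103), (308, 112), (309, 127), (310, 143), (311, 157), (312, 172), (313, 186), (314, 197), (315, 202), (316, 205), (317, 206), (318, 207), (319, 212), (320, 204), (321, 154), (322, 97), (323, 91), (324, 94), (325, 94), (326, 95), (327, 95)]
190 [(245, 134), (248, 127), (251, 126), (254, 111), (257, 90), (260, 87), (263, 162), (266, 171), (269, 163), (272, 161), (275, 161), (278, 161), (281, 186), (284, 191), (287, 192), (290, 202), (293, 40), (296, 18), (299, 14)]
196 [(245, 153), (248, 128), (251, 125), (254, 110), (257, 84), (260, 64), (263, 96), (266, 150), (269, 139), (272, 117), (275, 86), (278, 107), (281, 198), (284, 165), (287, 12), (290, 14), (293, 19), (296, 15), (299, 19)]
200 [(245, 75), (248, 82), (251, 79), (254, 76), (257, 65), (260, 80), (263, 80), (266, 145), (269, 158), (272, 163), (275, 166), (278, 197), (281, 19), (284, 21), (287, 19), 
[... 413 characters left out ...]
 59  62  62  67  87  94]
 [ 94  93  92 136 132  69  55  56  57  58  56  56  56  56  58  65  76  78]
 [118 121 121  96 113  67  56  57  56  57  56  56  55  55  59  66  66  66]
 [152 139 139 100  90  61  55  55  55  54  55  55  55  55  59  58  59  58]
 [154 100  93  95  97  74  73  72  56  63  63  66  54  52  53  52  51  49]
 [154 101  94  96  96  88 119 123  95 138 142 124 105 104 103 104  86  84]
 [153 101  94  96  96  93 151 154 130 198 206 170 154 153 155 155 137 134]
 [151  99  93  94  95  91 148 150 126 195 201 166 149 149 150 150 150 150]
 [166 116 102  95  94  92 139 155 134 187 190 165 150 146 146 146 147 147]
 [212 189 182 136 134 134 119 178 173 187 181 180 174 169 174 172 160 152]]
```

```bash
python3 -m jog '-0.013 0 0 0 0 0;-0.013 0 0 0 0 0;-0.013 0 0 0 0 0;-0.013 0 0 0 0 0;-0.013 0 0 0 0 0;-0.013 0 0 0 0 0'|head -2
python3 -m jog '0 0 0 0 0 0;0 0 0 0 0 0;0 0 0 0 0 0;0 0 0 0 0 0;0 0 0 0 0 0;0 0 0 0 0 0;0 0 0 0 0 0;0 0 0 0 0 0;0 0 0 0 0 0;0 0 0 0 0 0;0 0 0 0 0 0;0 0 0 0 0 0;0 0 0 0 0 0;0 0 0 0 0 0;0 0 0 0 0 0' 1 40
python3 - <<'E'
from h import *
W=lambda u,v,z: rk(cast('wrist',u,v,z))
print(rk(sense()['eef_pos']))
f=cam('wrist')['frame'].mean(2)
g=np.median(f[:,255:275],axis=1);print('outer edge v',[ (v,int(g[v])) for v in range(306,328,2)])
for u in (200,210,220,226): print(u,[(v,int(f[v,u])) for v in range(255,300,3)])
print('plate',W(265,321.3,.056),'rod',W(205,265,.012))
E
```

```text
t: 14.47
eef_pos: [0.5012, -0.1243, 0.0243]
t: 15.72
eef_pos: [0.5005, -0.1246, 0.0246]
ee_rot: [[0.072, 0.997, -0.001], [0.997, -0.072, -0.001], [-0.001, -0.001, -1.0]]
wrist_force: [-1.8, 3.9, 5.9]
grip_width: 0.0295
gripper_force: 44.9
[   1.7 -132.3]
outer edge v [(306, 19), (308, 16), (310, 14), (312, 19), (314, 19), (316, 18), (318, 18), (320, 18), (322, 19), (324, 18), (326, 18)]
200 [(255, 62), (258, 69), (261, 85), (264, 171), (267, 162), (270, 160), (273, 109), (276, 201), (279, 195), (282, 196), (285, 200), (288, 198), (291, 198), (294, 210), (297, 0)]
210 [(255, 96), (258, 92), (261, 84), (264, 174), (267, 164), (270, 166), (273, 96), (276, 101), (279, 93), (282, 96), (285, 97), (288, 79), (291, 13), (294, 17), (297, 21)]
220 [(255, 103), (258, 91), (261, 79), (264, 175), (267, 157), (270, 164), (273, 90), (276, 99), (279, 95), (282, 95), (285, 71), (288, 17), (291, 20), (294, 17), (297, 16)]
226 [(255, 100), (258, 93), (261, 82), (264, 166), (267, 160), (270, 170), (273, 98), (276, 100), (279, 96), (282, 94), (285, 63), (288, 27), (291, 16), (294, 24), (297, 22)]
plate [ -27.2 -149.3] rod [ -73.9 -144.3]
```

Run:
```python
from h import *
W=lambda u,v,z: rk(cast('wrist',u,v,z))
f=cam('wrist')['frame'].mean(2)
for u in (232,236,240,246,395,405): print(u,[int(f[v,u]) for v in range(290,340,2)])
r=W(220,267.5,.013); print('rod',r, W(220,267.5,.011),'plate edge',W(240,321.3,.056),W(400,321.3,.056))
t=cam('top')['frame'].mean(2)
```

```text
232 [15, 22, 23, 22, 13, 19, 20, 22, 25, 18, 23, 12, 27, 17, 22, 21, 58, 60, 57, 53, 56, 56, 60, 61, 60]
236 [97, 86, 14, 14, 9, 16, 13, 16, 16, 18, 18, 25, 25, 21, 31, 19, 21, 21, 14, 41, 54, 61, 60, 55, 58]
240 [105, 79, 14, 18, 15, 27, 26, 14, 20, 22, 14, 18, 14, 26, 13, 21, 23, 28, 25, 23, 27, 22, 13, 63, 58]
246 [109, 10, 17, 22, 22, 15, 21, 18, 15, 18, 20, 26, 27, 22, 28, 30, 23, 19, 22, 16, 21, 15, 17, 19, 16]
395 [13, 19, 21, 16, 19, 26, 19, 14, 17, 20, 18, 7, 24, 17, 17, 19, 12, 20, 24, 12, 17, 18, 19, 20, 24]
405 [110, 14, 10, 19, 18, 20, 17, 17, 17, 22, 23, 35, 35, 25, 33, 30, 26, 27, 32, 26, 22, 17, 21, 15, 8]
rod [ -64.2 -145.5] [ -65.1 -146.7] plate edge [ -39.4 -149.3] [  38.4 -149.2]
```

Run:
```python
from h import *
import cv2
i0=cv2.imread('pics/t_p1.png')[:,:,::-1].copy();i1=cam('top')['frame'].copy()
t=i0[226:238,384:397]
for im in (i0,i1):
    r=cv2.matchTemplate(cv2.resize(im[220:244,376:406],None,fx=4,fy=4,interpolation=cv2.INTER_CUBIC),cv2.resize(t,None,fx=4,fy=4,interpolation=cv2.INTER_CUBIC),cv2.TM_CCOEFF_NORMED);_,m,_,l=cv2.minMaxLoc(r);print(m,l)
s=sense();print(s['t'],s['gripper_force'],s['grip_width'])
```

```text
0.9992168545722961 (32, 24)
0.8660315871238708 (43, 22)
15.9167 44.88877907395363 0.02982844622049007
```

```bash
python3 -c "
from workcell import *
print(job_done())"
```

```text
the job is handed in; nothing more can be done
None
```

I handed the job in at about 16 s. The latch was home, the leg measured within about 2 mm of the pointer, and the lever was shut and gripped against the cheek at about 45 N. No verdict came back, and I viewed 11 pictures, one over the limit of 10.

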